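Clear and pack the tool-holder carton

TASK

First take the wooden collet stand out of the carton and stand it upright on the green mat; then put every tool-holder block from the aluminium sheet into the carton, each resting on its floor, not on another. Then close the carton: fold the two short end flaps (left and right) down flat first, while the two long ones are still open, and then fold the two long flaps (near and far) down flat over them. Leave the oil bottle, the brass blank and the screwdriver alone.

Things in the scene. Friction and masses are not known exactly. Their poses are not given: they have to be found in the camera images.
- carton: open cardboard shipping carton, fixed to the bench. Outside 150 mm (its x) by 170 mm (its y) by 65 mm high, walls and floor 4 mm. Origin: centre of its underside; z up; x points roughly away from the robot. Four flaps on its rim
- flap_left (a joint): hinge angle (rad) of the flap on the carton's +y (short, end) wall, 146 mm wide along the wall. Card, 75 mm from hinge to free edge, 3 mm thick. 0 = flat over the carton, pi/2 = straight up, more = leaning outward (stops at 0 and 2.4; starts at 1.9 to 2.2). The stiff crease (0.03 N m) stays where it is left; closed fingertips pushing from outside fold it.
- flap_left_hinge (a point): middle of that flap's crease line, on the top of the wall, 65 mm above the bench; its frame turns with the flap
- flap_left_edge (a point): middle of that flap's free edge
- flap_right (a joint): hinge angle (rad) of the flap on the carton's -y (short, end) wall, 146 mm wide along the wall. Card, 75 mm from hinge to free edge, 3 mm thick. 0 = flat over the carton, pi/2 = straight up, more = leaning outward (stops at 0 and 2.4; starts at 1.9 to 2.2). The stiff crease (0.03 N m) stays where it is left; closed fingertips pushing from outside fold it.
- flap_right_hinge (a point): middle of that flap's crease line, on the top of the wall, 65 mm above the bench; its frame turns with the flap
- flap_right_edge (a point): middle of that flap's free edge
- flap_near (a joint): hinge angle (rad) of the flap on the carton's -x (long, side) wall, 166 mm wide along the wall. Card, 75 mm from hinge to free edge, 3 mm thick. 0 = flat over the carton, pi/2 = straight up, more = leaning outward (stops at 0 and 2.4; starts at 1.9 to 2.2). The stiff crease (0.03 N m) stays where it is left; closed fingertips pushing from outside fold it.
- flap_near_hinge (a point): middle of that flap's crease line, on the top of the wall, 69 mm above the bench; its frame turns with the flap
- flap_near_edge (a point): middle of that flap's free edge
- flap_far (a joint): hinge angle (rad) of the flap on the carton's +x (long, side) wall, 166 mm wide along the wall. Card, 75 mm from hinge to free edge, 3 mm thick. 0 = flat over the carton, pi/2 = straight up, more = leaning outward (stops at 0 and 2.4; starts at 1.9 to 2.2). The stiff crease (0.03 N m) stays where it is left; closed fingertips pushing from outside fold it.
- flap_far_hinge (a point): middle of that flap's crease line, on the top of the wall, 69 mm above the bench; its frame turns with the flap
- flap_far_edge (a point): middle of that flap's free edge
- stand: wooden collet stand parked inside the carton at the start: pale block 76 mm (x) by 100 mm (y) by 28 mm high with two rows of little steel and brass collets on top (to 43 mm), and an upright dark wooden grip in the middle, 14 mm thick (x) by 54 mm (y), its top 78 mm above the underside; about 0.3 kg. Origin: centre of its underside, z up
- stand_grip (a point): point to grip on the stand's wooden grip, 66 mm above its underside; close the fingers along the stand's x
- mat: flat dark green bench mat, 200 mm (x) by 160 mm (y) by 3 mm, fixed to the bench, to the left or right of the carton. Origin: centre of its underside
- tray: flat aluminium sheet, 220 mm (x) by 170 mm (y) by 3 mm, no rim, fixed to the bench on the other side of the carton from the mat; the tool holders start on it. Origin: centre of its underside
- holder1: dark steel lathe tool-holder block, 40 mm (x) by 28 mm (y) by 30 mm, with a round brass nut on top (14 mm across, to 36 mm); about 0.16 kg. Origin: centre of its underside, z up. May be absent (2 to 4 of the four are there)
- holder2: dark steel lathe tool-holder block, 40 mm (x) by 28 mm (y) by 30 mm, with a round brass nut on top (14 mm across, to 36 mm); about 0.16 kg. Origin: centre of its underside, z up. May be absent (2 to 4 of the four are there)
- holder3: dark steel lathe tool-holder block, 40 mm (x) by 28 mm (y) by 30 mm, with a round brass nut on top (14 mm across, to 36 mm); about 0.16 kg. Origin: centre of its underside, z up. May be absent (2 to 4 of the four are there)
- holder4: dark steel lathe tool-holder block, 40 mm (x) by 28 mm (y) by 30 mm, with a round brass nut on top (14 mm across, to 36 mm); about 0.16 kg. Origin: centre of its underside, z up. May be absent (2 to 4 of the four are there)
- oil: white oil bottle with yellow cap, 38 mm across, 85 mm tall, standing past the carton; origin: centre of its underside. Not part of the job
- blank: brass round blank, 32 mm across, 24 mm high, standing past the carton; origin: centre of its underside. Not part of the job
- driver: screwdriver, 160 mm long, lying past the carton; origin: underside. Not part of the job
Not all that is in view belongs to the job. There is more than one size of the stand; the one meant has the size given above.

How it is judged (in metres and radians):
On the way, in this order (a step that is already met when the one before it is completed fails the run):
1. the collet stand is out of the carton and stands on the green mat, let go (x of stand in the frame of mat between -0.085 and 0.085 m and y of stand in the frame of mat between -0.065 and 0.065 m and z of stand in the frame of mat between -0.002 and 0.01 m and angle between stand's own z axis and vertical below 0.1 rad and linear speed of stand below 0.03 m/s and contact force between the fingers and stand below 0.3 N), for 0.2 s.
2. every tool holder lies on the carton's floor, the flaps still open (x of holder1 in the frame of carton between -0.073 and 0.073 m and y of holder1 in the frame of carton between -0.083 and 0.083 m and z of holder1 in the frame of carton between 0 and 0.037 m and linear speed of each of holder1, holder2, holder3, holder4 below 0.03 m/s and x of holder2 in the frame of carton between -0.073 and 0.073 m and y of holder2 in the frame of carton between -0.083 and 0.083 m and z of holder2 in the frame of carton between 0 and 0.037 m and x of holder3 in the frame of carton between -0.073 and 0.073 m and y of holder3 in the frame of carton between -0.083 and 0.083 m and z of holder3 in the frame of carton between 0 and 0.037 m and x of holder4 in the frame of carton between -0.073 and 0.073 m and y of holder4 in the frame of carton between -0.083 and 0.083 m and z of holder4 in the frame of carton between 0 and 0.037 m and value of joint each of flap_near, flap_far, flap_left, flap_right above 1 rad), for 0.2 s.
3. both end flaps (left, right) are folded flat while both long flaps are still open (value of joint each of flap_left, flap_right below 0.12 rad and value of joint each of flap_near, flap_far above 1 rad), for 0.2 s.
4. both long flaps (near, far) are folded flat over the end flaps (value of joint each of flap_left, flap_right, flap_near, flap_far below 0.12 rad), for 0.2 s.
At the end, for the whole second after the job is handed in: the stand is upright (within 0.1 rad) on the green mat with its centre over the mat (at least 15 mm in from every edge), let go and at rest; every tool holder present rests on the carton's floor (origin under 37 mm above the bench); all four flaps are within 0.12 rad of flat (all of step 1 and all of step 4 and x of holder1 in the frame of carton between -0.073 and 0.073 m and y of holder1 in the frame of carton between -0.083 and 0.083 m and z of holder1 in the frame of carton between 0 and 0.037 m and linear speed of each of holder1, holder2, holder3, holder4 below 0.03 m/s and x of holder2 in the frame of carton between -0.073 and 0.073 m and y of holder2 in the frame of carton between -0.083 and 0.083 m and z of holder2 in the frame of carton between 0 and 0.037 m and x of holder3 in the frame of carton between -0.073 and 0.073 m and y of holder3 in the frame of carton between -0.083 and 0.083 m and z of holder3 in the frame of carton between 0 and 0.037 m and x of holder4 in the frame of carton between -0.073 and 0.073 m and y of holder4 in the frame of carton between -0.083 and 0.083 m and z of holder4 in the frame of carton between 0 and 0.037 m); the robot touches nothing.
It fails at once if the oil bottle is moved more than 30 mm (distance of oil from where it was at the start of the episode above 0.03 m).
It fails at once if the brass blank is moved more than 30 mm (distance of blank from where it was at the start of the episode above 0.03 m).
It fails at once if the screwdriver is moved more than 30 mm (distance of driver from where it was at the start of the episode above 0.03 m).
Of holder1, holder2, holder3, holder4 only 2 to 4 are there at a start; the rules pass over those that are not, and their reading is None.
At some moment in a run one of holder1, holder2, holder3, holder4 may be knocked a few centimetres aside while the robot is not near it.
Once in a run the grip may slacken for a moment while it holds something.
It also fails if it takes over 210 s, if anything falls off the work surface, if the arm or the gripper's body presses on something with over 40 N, if the wrist force passes 120 N, or if a joint passes its speed limit or range.

ROBOT

A 6-joint arm with a two-finger parallel gripper is mounted at the origin on the work surface. World frame = base frame: x ahead of the robot, y to its left, z up, the work surface at z = 0. Lengths are in m, angles in degrees, forces in N, time in s.
With the tool pointing down it reaches from about 0.25 to 0.725 m from the base axis. Payload 9.7 kg.
Tool frame: the origin (TCP) lies midway between the tips of the shut fingers; the grasp point (between the pads) lies 19 mm behind it; z points along the fingers, y is the line along which they close (so a half turn about z gives the same grasp; the last joint's range is limited). The gripper opens to 85 mm and grips with 20 to 120 N. Pads are 22 mm wide; open, the fingers measure 114 mm over their backs; the gripper's body (76 mm by 85 mm) begins 54 mm behind the grasp point. The pads swing forward as they close: fully open they stand 13 mm farther back than shut.
Start: joints at [73.052, 4.979, 10.078, 95.1, 0, 90], TCP at [0.16, 0.526, 0.231] pointing down, gripper open.
Joint ranges: [-179.16, 179.16], [-48.56, 103.87], [-65.8, 70.77], [-126.05, 130.52], [-82.76, 87.17], [-180, 180]. Speed limits (degrees/s): [127.2, 127.2, 147.25, 180, 180, 180].

INTERFACE

Orientations are given as [roll, pitch, yaw] about the fixed x, y, z axes, in that order (R = Rz(yaw) Ry(pitch) Rx(roll)).
In Python, from workcell import readout, imaging, bot, spotter gives the robot as it stands.
- The arm moves only by the shell command python3 -m jog 'ROWS' [FORCE]. ROWS is JSON, a list of rows, each an object with "rotation": the turn, a rotation vector about the world's x, y, z in degrees, a list of three; "translation": the shift along the world's x, y, z in mm, a list of three; "grip": the finger opening in mm, from 0 to 85.4. In form: [{"rotation": [wx, wy, wz], "translation": [dx, dy, dz], "grip": grip}, ...]. A call has 1 to 20 rows; each row is the pose to reach, as a shift and turn from the pose commanded when the call began; what a row does not reach only later rows make up. A row lasts 1/10 s, in which the tool goes at most 50 mm and 8.59 degrees, less where a joint would pass 70% of its speed; a pose out of reach is approached as far as the arm can. A call with a gripper value outside its range is refused whole. The fingers move at their own pace and stop on an object; FORCE is the grip in N (left out, the last holds). Time passes only in rows, so rows that repeat a pose let the fingers close. It gives the time, the measured TCP pose, the force, the opening and the grip force at its end, in the units of the state.
- readout.get_obs(): the state, without advancing time (a new reading comes with each control period).
- imaging.camera(name): name is "scene" or "top" or "wrist"; returns (picture, depth): 480x640x3 uint8, red, green, blue; 480x640 float32, m along the optical axis (not along the pixel's ray), 0 where there is no reading.
- imaging.camera_info(name): a dict with "vertical_fov" (degrees; the focal length in pixels is half the picture's height over the tangent of half this angle, whatever the lens; pixels are square), "cx", "cy" (the principal point, pixels), "extrinsics" (4x4, takes a point from camera to world coordinates); the wrist camera has in their place "tool_from_camera" (4x4, takes a point from camera to tool coordinates, whose origin is the TCP and whose axes are the flange's). Camera axes: x right, y down, z forward; pixel columns grow to the right and rows downward; lengths in m; the calibration is good to about 2 mm. The wrist camera is an equidistant fisheye: a pixel r from the principal point sees the ray r / f radians off the axis. A picture is of the moment at which its call begins: read the wrist's pose just before it. camera_info takes no time and is no camera call.
- bot.job_done(): hands the job in; it is judged then, once.
Trained networks look in the newest picture that a camera, given by its name, has taken for a name from the list of things; names that differ only in an ending like _2 or _b are one class to them, and where a whole thing is asked for, a point or a joint stands for the part that bears it (a point fixed in the world has none). Each returns a list of dicts, best first, with "confidence" (0 to 1); they miss things now and then, are a little off and sometimes report something else, mostly with a low value. They report only what shows in the picture. A call takes as long as a camera call. They do not tell look-alikes from the thing itself.
- spotter.spot_in(camera, target): "box" ([centre column, centre row, width, height] in pixels, round what is visible of it).
- spotter.mark_of(camera, target): "uv" ([column, row] in pixels: a listed point, or the origin of a listed thing).
The state is a dict: "time": time; "q": joint angles; "qd": joint speeds; "joint_efforts": joint torques, N m; "ee_pos": TCP position; "tcp_rot": TCP orientation; "wrist_force": force on the tool from outside, world axes, zero at the start; "torque": the same for the moment, N m; "opening": finger opening in m; "grasp_force": force on a finger pad.
Only numpy, scipy, OpenCV 4.12 (cv2) and the standard library are available. Lean on these libraries where they do the work, as an engineer would, in place of code of your own. Each camera call takes 0.05 s, during which the arm holds its last target. There are 200 camera calls.

## Working session

There is one attempt and no reset: what is moved stays moved. The work goes in short steps, Python scripts to look and compute and a shell command to move; the robot and the scene stay as the last step left them, time stands still between calls to the robot, and variables do not carry over. Pictures are saved under pics/ and viewed, at most 14 in all, crops included, and the job is handed in when it is done.

```bash
mkdir -p pics
cat > h.py <<'E'
import numpy as np, cv2
from workcell import readout, imaging, bot, spotter
from scipy.spatial.transform import Rotation as R
def cam(n):
    o=readout.get_obs(); p,d=imaging.camera(n); return p,d,o
def world(n,uv,d,o=None,z=None):
    """pixel(s) -> world using depth d (image) ; or intersect plane z"""
    i=imaging.camera_info(n); f=240/np.tan(np.radians(i['vertical_fov']/2))
    u=np.atleast_2d(np.asarray(uv,float)); x=u-[i['cx'],i['cy']]
    if n=='wrist':
        r=np.linalg.norm(x,axis=1)+1e-9; t=r/f
        ray=np.c_[x/r[:,None]*np.sin(t)[:,None],np.cos(t)]; ray/=ray[:,2:]
        T=np.eye(4); T[:3,:3]=R.from_euler('xyz',o['tcp_rot'],degrees=True).as_matrix(); T[:3,3]=o['ee_pos']
        E=T@np.array(i['tool_from_camera'])
    else: ray=np.c_[x/f,np.ones(len(x))]; E=np.array(i['extrinsics'])
    D=ray@E[:3,:3].T; c=E[:3,3]
    if z is not None: s=(z-c[2])/D[:,2]
    else: s=d[u[:,1].round().astype(int).clip(0,479),u[:,0].round().astype(int).clip(0,639)]
    return c+D*s[:,None]
def save(p,name): cv2.imwrite('pics/'+name,p[:,:,::-1])
def cloud(n,d,o=None):
    v,u=np.mgrid[0:480,0:640]; w=world(n,np.c_[u.ravel(),v.ravel()],d,o); w[d.ravel()<=0]=np.nan
    return w.reshape(480,640,3)
E
python3 - <<'E'
from h import *
print(readout.get_obs())
np.set_printoptions(precision=3,suppress=True)
for n in ('scene','top'):
    p,d,o=cam(n); save(p,n+'0.png'); np.savez('/tmp/'+n,p=p,d=d)
    for t in ['carton','stand','stand_grip','mat','tray','holder1','oil','blank','driver','flap_left_hinge','flap_right_hinge','flap_near_hinge','flap_far_hinge','flap_left_edge','flap_right_edge','flap_near_edge','flap_far_edge']:
        for m in spotter.mark_of(n,t)[:5]:
            if m['confidence']>.3: print(n,t,np.round(m['uv']),round(m['confidence'],2),world(n,m['uv'],d)[0])
E
```

```text
{'time': 0.0, 'q': array([ 7.30510743e+01,  5.01358995e+00,  1.00348623e+01,  9.51000684e+01,
       -7.11724362e-04,  8.99989390e+01]), 'qd': array([-0.00480653, -0.03254796, -0.03201243, -0.02237214,  0.07377602,
        0.02239335]), 'joint_efforts': array([ 2.63116301e-03, -5.20387387e+01,  4.64804292e+01,  1.61882717e-02,
       -1.72116529e-06,  1.35854447e-05]), 'ee_pos': array([0.16027253, 0.52589192, 0.23056284]), 'tcp_rot': array([-1.79921204e+02,  7.10264612e-04,  1.63052136e+02]), 'wrist_force': array([-0.35235811, -0.38568561, -0.42039734]), 'torque': array([ 0.07589695, -0.02525793,  0.03060004]), 'grasp_force': 0.0, 'opening': 0.08517770002092435}
scene carton [356. 250.] 0.77 [0.546 0.022 0.031]
scene stand [355. 247.] 0.75 [0.543 0.016 0.033]
scene stand [353. 231.] 0.7 [ 0.541 -0.     0.07 ]
scene stand [252. 344.] 0.57 [0.822 0.12  0.041]
scene stand_grip [242. 324.] 0.97 [0.827 0.107 0.105]
scene stand_grip [356. 230.] 0.88 [0.542 0.012 0.085]
scene stand_grip [394. 253.] 0.75 [0.468 0.055 0.008]
scene stand_grip [499. 375.] 0.51 [0.46  0.374 0.037]
scene mat [301
[... 1701 characters left out ...]
[ 0.756 -0.038  0.022]
top driver [415. 199.] 0.84 [ 0.719 -0.221  0.014]
top flap_left_hinge [274. 280.] 0.79 [0.538 0.095 0.07 ]
top flap_left_hinge [314. 243.] 0.38 [ 0.626  0.01  -0.001]
top flap_right_hinge [352. 277.] 0.9 [ 0.544 -0.071  0.034]
top flap_near_hinge [316. 316.] 0.78 [0.46  0.008 0.075]
top flap_far_hinge [313. 239.] 0.76 [0.62  0.011 0.085]
top flap_far_hinge [319. 283.] 0.65 [0.527 0.001 0.074]
top flap_left_edge [252. 279.] 0.62 [0.547 0.148 0.002]
top flap_near_edge [319. 332.] 0.73 [0.425 0.003 0.13 ]
top flap_near_edge [253. 280.] 0.69 [0.546 0.145 0.003]
top flap_far_edge [309. 220.] 0.73 [0.652 0.019 0.13 ]
top flap_far_edge [353. 276.] 0.46 [ 0.543 -0.071  0.063]
```

View pics/top0.png

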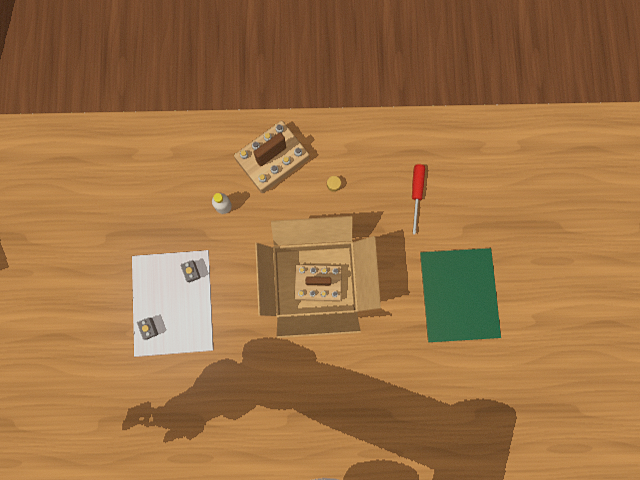

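View pics/scene0.png

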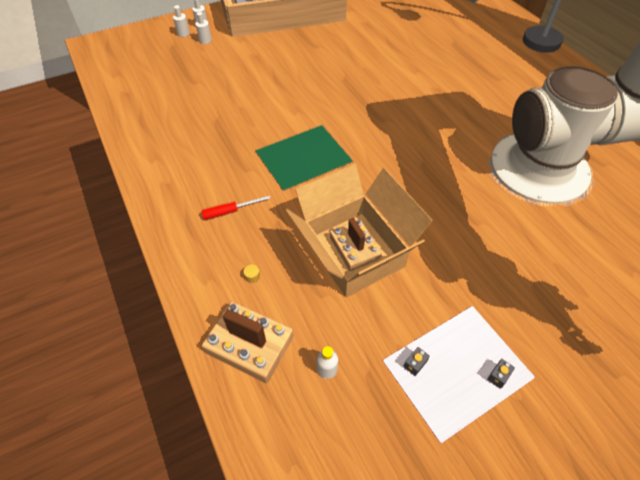

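Candidates for the stand: the block in the carton at (318,282) in the top picture, and the larger look-alike past the carton at (272,157). The task places the stand inside the carton, so I choose (318,282). The two holders are at (191,271) and (148,328), and the mat is on the right at (461,295). Next I measure poses and check the choice in a close crop.

Run:
```python
from h import *
np.set_printoptions(precision=4,suppress=True)
z=np.load('/tmp/top.npz');p,d=z['p'],z['d'];W=cloud('top',d)
def rect(mask,name):
    q=W[mask][:,:2]; r=cv2.minAreaRect((q*1000).astype(np.float32)); print(name,len(q),r,np.median(W[mask],0))
X,Y,Z=W[...,0],W[...,1],W[...,2]
def near(x,y,r): return np.hypot(X-x,Y-y)<r
rect(near(.53,0,.05)&(Z>.07)&(Z<.1),'grip')
rect(near(.53,0,.065)&(Z>.024)&(Z<.05),'stand body')
rect(near(.45,.365,.035)&(Z>.018)&(Z<.05),'hA'); rect(near(.564,.274,.035)&(Z>.018)&(Z<.05),'hB')
rect(near(.81,.1,.1)&(Z>.024)&(Z<.05),'decoy body')
g=(p[...,1]>p[...,0].astype(int)+20)&(Y<-.2)&(X>.3); rect(g,'mat')
box=near(.535,0,.2)&(Z>.045)
for n,m in dict(far=box&(X>.60)&(abs(Y)<.09),near=box&(X<.465)&(abs(Y)<.09),left=box&(Y>.08),right=box&(Y<-.08)).items():
    rect(m,n); q=W[m]; print('  z',np.percentile(q[:,2],[2,50,98]), 'top edge', np.median(q[q[:,2]>np.percentile(q[:,2],90)],0),'low',np.median(q[q[:,2]<np.percentile(q[:,2],10)],0))
cv2.imwrite('pics/crop.png',cv2.resize(p[200:345,240:400],None,fx=4,fy=4,interpolation=2)[:,:,::-1])
```

```text
grip 187 ((535.4127197265625, 3.4080543518066406), (52.58127975463867, 15.060922622680664), 87.28794860839844) [0.5341 0.0045 0.0814]
stand body 1380 ((535.2842407226562, 2.7938804626464844), (100.01355743408203, 76.4417724609375), 87.01318359375) [0.5295 0.0026 0.0333]
hA 291 ((446.1961669921875, 370.93243408203125), (41.6452522277832, 29.36676597595215), 21.692285537719727) [0.4448 0.3689 0.0338]
hB 268 ((567.016357421875, 280.86236572265625), (41.213714599609375, 29.20742416381836), 21.18705177307129) [0.5662 0.2789 0.0345]
decoy body 1889 ((823.2272338867188, 101.00105285644531), (105.83135986328125, 137.5292510986328), 36.34595489501953) [0.8107 0.0986 0.0389]
mat 6410 ((504.3235168457031, -310.090087890625), (198.71734619140625, 160.970458984375), 2.174051284790039) [ 0.5015 -0.3094  0.0038]
far 2262 ((632.169189453125, 0.20471954345703125), (180.78439331054688, 58.060699462890625), 87.53221893310547) [0.6322 0.0068 0.0983]
  z [0.0524 0.0983 0.1341] top edge [0.6526 0.0121 0.1316] low [0.6117 0.0049 0.062 ]
near 1694 ((442.68670654296875, 5.7368927001953125), (45.398277282714844, 166.88319396972656), 0.8280799984931946) [0.4422 0.0086 0.1045]
  z [0.0674 0.1045 0.133 ] top edge [0.4237 0.009  0.1314] low [0.4622 0.03   0.0722]
left 1735 ((536.7366943359375, 104.3840560913086), (48.55659866333008, 233.75912475585938), 89.96195983886719) [0.5403 0.1041 0.1001]
  z [0.0586 0.1001 0.1355] top edge [0.5371 0.1226 0.1332] low [0.542  0.0917 0.0639]
right 1454 ((543.8987426757812, -97.8516845703125), (146.810791015625, 39.6102294921875), 1.659780740737915) [ 0.5398 -0.0988  0.104 ]
  z [0.072  0.104  0.1305] top edge [ 0.5445 -0.1144  0.1287] low [ 0.5151 -0.0821  0.0754]
```

View pics/crop.png

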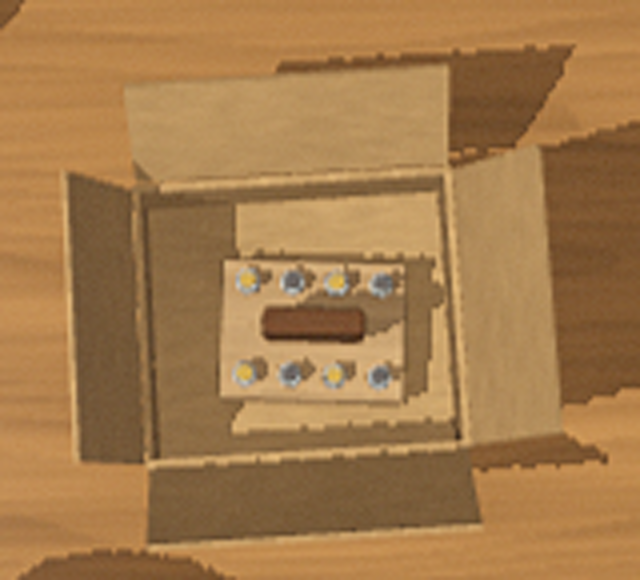

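Measured body sizes settle it: the stand in the carton is 100×76 mm, as described, and the outside one is 138×106 mm, a decoy. In the crop the grip is centred at (313,323), with its long side along y. I'll move over it.

```bash
python3 -m jog '[{"rotation":[0,0,-40],"translation":[190,-260,0],"grip":60},{"rotation":[0,0,-40],"translation":[190,-260,0],"grip":60},{"rotation":[0,0,-40],"translation":[190,-260,0],"grip":60},{"rotation":[0,0,-40],"translation":[190,-260,0],"grip":60},{"rotation":[0,0,-40],"translation":[190,-260,0],"grip":60},{"rotation":[0,0,-40],"translation":[190,-260,0],"grip":60},{"rotation":[0,0,-76],"translation":[375,-523,0],"grip":60},{"rotation":[0,0,-76],"translation":[375,-523,0],"grip":60},{"rotation":[0,0,-76],"translation":[375,-523,0],"grip":60},{"rotation":[0,0,-76],"translation":[375,-523,0],"grip":60},{"rotation":[0,0,-76],"translation":[375,-523,0],"grip":60},{"rotation":[0,0,-76],"translation":[375,-523,0],"grip":60},{"rotation":[0,0,-76],"translation":[375,-523,0],"grip":60},{"rotation":[0,0,-76],"translation":[375,-523,0],"grip":60},{"rotation":[0,0,-76],"translation":[375,-523,0],"grip":60}]' 60
python3 - <<'E'
from h import *
np.set_printoptions(precision=4,suppress=True)
p,d,o=cam('wrist'); save(p,'w1.png'); W=cloud('wrist',d,o); print(o['ee_pos'],o['tcp_rot'],o['q'])
X,Y,Z=W[...,0],W[...,1],W[...,2]
def rect(m,n):
    q=W[m]
    if len(q)>20: print(n,len(q),cv2.minAreaRect((q[:,:2]*1000).astype(np.float32)),np.median(q,0))
rect((np.hypot(X-.535,Y)<.05)&(Z>.07)&(Z<.1),'grip')
for t in ['flap_left_hinge','flap_right_hinge','flap_near_hinge','flap_far_hinge','flap_left_edge','flap_right_edge','flap_near_edge','flap_far_edge','stand_grip']:
    for m in spotter.mark_of('wrist',t)[:1]: print(t,np.round(m['uv']),round(m['confidence'],2),world('wrist',m['uv'],d,o)[0],world('wrist',m['uv'],d,o,z=.067)[0])
E
```

```text
time: 3.3
ee_pos: [0.5354, 0.0023, 0.2308]
tcp_rot: [-179.9, -0.0, 86.9]
wrist_force: [-0.3, -0.3, -1.0]
opening: 0.0599
grasp_force: 0.0
[0.5354 0.0023 0.2308] [-179.9358   -0.0071   86.9304] [ 0.2417  3.0195  7.953  94.9972  0.0108 93.3113]
grip 1097 ((536.7737426757812, 3.817047119140625), (53.040283203125, 13.622374534606934), 87.2899398803711) [0.5371 0.0051 0.0827]
flap_left_hinge [317. 107.] 0.77 [0.5367 0.0988 0.0002] [0.5373 0.0944 0.067 ]
flap_right_hinge [338. 299.] 0.84 [ 0.5466 -0.075   0.0666] [ 0.5466 -0.0748  0.067 ]
flap_near_hinge [241. 219.] 0.91 [ 0.451  -0.0099  0.0022] [0.4665 0.0047 0.067 ]
flap_far_hinge [414. 204.] 0.74 [0.6158 0.01   0.0663] [0.6157 0.0101 0.067 ]
flap_left_edge [311.  53.] 0.64 [0.5355 0.1262 0.1329] [0.5344 0.1405 0.067 ]
flap_right_edge [345. 377.] 0.69 [ 0.5532 -0.2178  0.0004] [ 0.5508 -0.1659  0.067 ]
flap_near_edge [168. 241.] 0.58 [0.4251 0.0064 0.1321] [ 0.3944 -0.0117  0.067 ]
flap_far_edge [488. 215.] 0.67 [0.6548 0.0144 0.1339] [ 0.6869 -0.0022  0.067 ]
stand_grip [619. 110.] 0.96 [0.8141 0.1009 0.1016] [0.8489 0.1044 0.067 ]
```

View pics/w1.png

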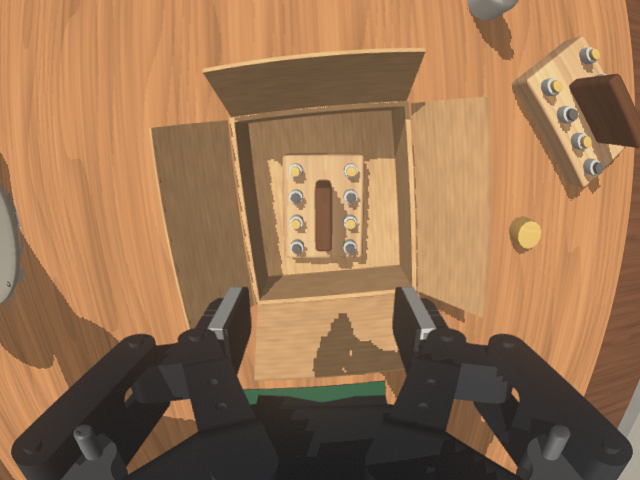

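The wrist picture shows the grip at (323,215) between the fingers, with the box walls clear of them. Descend and grip.

```bash
python3 -m jog '[{"rotation":[0,0,0],"translation":[1,2,-60],"grip":60},{"rotation":[0,0,0],"translation":[1,2,-90],"grip":60},{"rotation":[0,0,0],"translation":[1,2,-130],"grip":60},{"rotation":[0,0,0],"translation":[1,2,-160],"grip":60},{"rotation":[0,0,0],"translation":[1,2,-178],"grip":60},{"rotation":[0,0,0],"translation":[1,2,-178],"grip":60},{"rotation":[0,0,0],"translation":[1,2,-178],"grip":5},{"rotation":[0,0,0],"translation":[1,2,-178],"grip":5},{"rotation":[0,0,0],"translation":[1,2,-178],"grip":5},{"rotation":[0,0,0],"translation":[1,2,-178],"grip":5},{"rotation":[0,0,0],"translation":[1,2,-178],"grip":5},{"rotation":[0,0,0],"translation":[1,2,-178],"grip":5},{"rotation":[0,0,0],"translation":[1,2,-178],"grip":5},{"rotation":[0,0,0],"translation":[1,2,-178],"grip":5},{"rotation":[0,0,0],"translation":[1,2,-178],"grip":5},{"rotation":[0,0,0],"translation":[1,2,-178],"grip":5}]' 80
```

```text
time: 5.4
ee_pos: [0.5368, 0.0052, 0.0548]
tcp_rot: [179.9, -0.0, 87.1]
wrist_force: [-2.4, 0.9, 6.5]
opening: 0.0125
grasp_force: 79.1
```

```bash
python3 -m jog '[{"rotation":[0,0,0],"translation":[2,2,20],"grip":5},{"rotation":[0,0,0],"translation":[2,2,50],"grip":5},{"rotation":[0,0,0],"translation":[2,2,90],"grip":5},{"rotation":[0,0,0],"translation":[2,2,130],"grip":5},{"rotation":[0,0,0],"translation":[2,2,165],"grip":5},{"rotation":[0,0,0],"translation":[2,2,165],"grip":5},{"rotation":[0,0,0],"translation":[2,2,165],"grip":5},{"rotation":[0,0,0],"translation":[2,2,165],"grip":5}]' 100
python3 - <<'E'
from h import *
p,d,o=cam('scene');save(p,'s2.png');print(o['ee_pos'],o['grasp_force'],o['opening'])
cv2.imwrite('pics/s2c.png',p[60:340,150:500,::-1])
E
```

```text
time: 6.2
ee_pos: [0.5379, 0.0071, 0.2167]
tcp_rot: [-179.9, 0.0, 87.1]
wrist_force: [0.4, -0.4, -2.7]
opening: 0.0123
grasp_force: 98.1
[0.53786489 0.00709986 0.21671257] 98.12720060348511 0.0123043376789816
```

View pics/s2c.png

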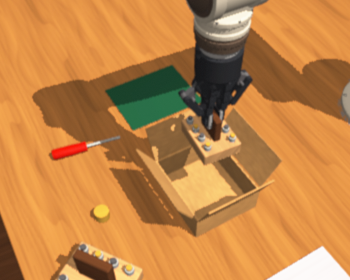

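```bash
python3 -m jog '[{"rotation":[0,0,0],"translation":[-10,-40,0],"grip":5},{"rotation":[0,0,0],"translation":[-15,-80,0],"grip":5},{"rotation":[0,0,0],"translation":[-18,-120,0],"grip":5},{"rotation":[0,0,0],"translation":[-25,-160,0],"grip":5},{"rotation":[0,0,0],"translation":[-34,-200,0],"grip":5},{"rotation":[0,0,0],"translation":[-34,-240,0],"grip":5},{"rotation":[0,0,0],"translation":[-34,-280,0],"grip":5},{"rotation":[0,0,0],"translation":[-34,-317,0],"grip":5},{"rotation":[0,0,0],"translation":[-34,-317,-30],"grip":5},{"rotation":[0,0,0],"translation":[-34,-317,-70],"grip":5},{"rotation":[0,0,0],"translation":[-34,-317,-110],"grip":5},{"rotation":[0,0,0],"translation":[-34,-317,-140],"grip":5},{"rotation":[0,0,0],"translation":[-34,-317,-155],"grip":5},{"rotation":[0,0,0],"translation":[-34,-317,-160],"grip":5},{"rotation":[0,0,0],"translation":[-34,-317,-163],"grip":5},{"rotation":[0,0,0],"translation":[-34,-317,-163],"grip":5},{"rotation":[0,0,0],"translation":[-34,-317,-163],"grip":5}]'
```

```text
time: 7.95
ee_pos: [0.5051, -0.3103, 0.0568]
tcp_rot: [179.9, 0.1, 87.1]
wrist_force: [0.9, 0.8, -2.9]
opening: 0.0127
grasp_force: 98.4
```

```bash
python3 -m jog '[{"rotation":[0,0,0],"translation":[0,0,-2],"grip":5},{"rotation":[0,0,0],"translation":[0,0,-3],"grip":5},{"rotation":[0,0,0],"translation":[0,0,-3],"grip":5}]'
```

```text
time: 8.25
ee_pos: [0.5048, -0.3103, 0.0539]
tcp_rot: [179.9, 0.1, 87.0]
wrist_force: [-1.6, 0.5, 5.4]
opening: 0.0124
grasp_force: 99.6
```

```bash
python3 -m jog '[{"rotation":[0,0,0],"translation":[0,0,0],"grip":40},{"rotation":[0,0,0],"translation":[0,0,0],"grip":50},{"rotation":[0,0,0],"translation":[0,0,0],"grip":50},{"rotation":[0,0,0],"translation":[0,0,0],"grip":50},{"rotation":[0,0,0],"translation":[0,0,0],"grip":50},{"rotation":[0,0,0],"translation":[0,0,20],"grip":50},{"rotation":[0,0,0],"translation":[0,0,60],"grip":50},{"rotation":[0,0,0],"translation":[0,0,100],"grip":50},{"rotation":[0,0,0],"translation":[0,0,150],"grip":50},{"rotation":[0,0,0],"translation":[0,0,190],"grip":50},{"rotation":[0,0,0],"translation":[0,0,190],"grip":50}]'
python3 - <<'E'
from h import *
np.set_printoptions(precision=4,suppress=True)
p,d,o=cam('top');save(p,'t3.png');W=cloud('top',d);X,Y,Z=W[...,0],W[...,1],W[...,2]
print(o['ee_pos'],o['q'])
for x,y in((.446,.371),(.567,.281)):
    m=(np.hypot(X-x,Y-y)<.07)&(Z>.018)&(Z<.06);q=W[m];print(len(q),cv2.minAreaRect((q[:,:2]*1000).astype(np.float32)))
E
```

```text
time: 9.35
ee_pos: [0.5056, -0.3107, 0.2488]
tcp_rot: [179.5, 0.2, 87.0]
wrist_force: [0.6, -0.1, 0.5]
opening: 0.05
grasp_force: 0.0
[ 0.5056 -0.3107  0.2488] [-31.5697  11.0317  18.784   97.237   -0.0014  61.3802]
290 ((446.2433776855469, 371.2467041015625), (41.757633209228516, 29.482528686523438), 21.01008415222168)
266 ((566.817626953125, 281.0640563964844), (40.89045333862305, 29.10854148864746), 21.13545799255371)
```

View pics/t3.png

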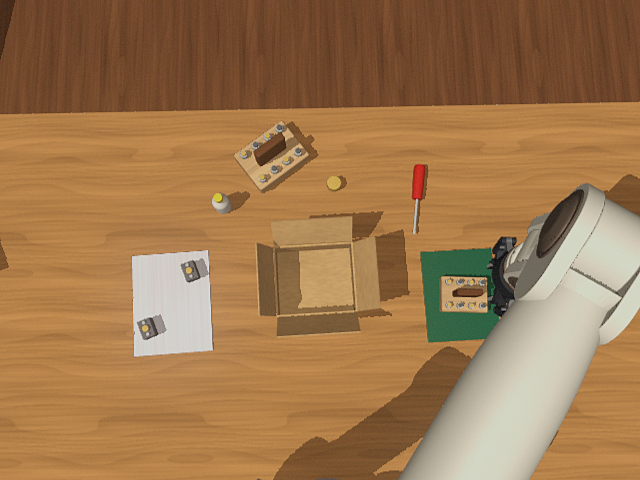

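The top picture shows the stand upright on the mat at (465,294) and both holders still at (148,328) and (191,271). Next is holder A.

```bash
python3 -m jog '[{"rotation":[0,0,8],"translation":[-5,49,0],"grip":60},{"rotation":[0,0,16],"translation":[-9,98,0],"grip":60},{"rotation":[0,0,24],"translation":[-13,146,0],"grip":60},{"rotation":[0,0,32],"translation":[-17,195,0],"grip":60},{"rotation":[0,0,40],"translation":[-21,244,0],"grip":60},{"rotation":[0,0,48],"translation":[-26,292,0],"grip":60},{"rotation":[0,0,57],"translation":[-30,341,0],"grip":60},{"rotation":[0,0,65],"translation":[-34,390,0],"grip":60},{"rotation":[0,0,73],"translation":[-38,438,0],"grip":60},{"rotation":[0,0,81],"translation":[-43,487,0],"grip":60},{"rotation":[0,0,90],"translation":[-47,536,0],"grip":60},{"rotation":[0,0,98],"translation":[-51,585,0],"grip":60},{"rotation":[0,0,106],"translation":[-56,633,0],"grip":60},{"rotation":[0,0,114],"translation":[-60,682,0],"grip":60},{"rotation":[0,0,114],"translation":[-60,682,-40],"grip":60},{"rotation":[0,0,114],"translation":[-60,682,-80],"grip":60},{"rotation":[0,0,114],"translation":[-60,682,-120],"grip":60},{"rotation":[0,0,114],"translation":[-60,682,-120],"grip":60},{"rotation":[0,0,114],"translation":[-60,682,-120],"grip":60}]'
cat > hold.py <<'E'
from h import *
import sys
x,y=map(float,sys.argv[1:3])
p,d,o=cam('wrist');W=cloud('wrist',d,o);X,Y,Z=W[...,0],W[...,1],W[...,2]
print(o['ee_pos'].round(4),o['tcp_rot'].round(1))
m=(np.hypot(X-x,Y-y)<.06)&(Z>.02)&(Z<.038);q=W[m];print(len(q),cv2.minAreaRect((q[:,:2]*1000).astype(np.float32)),np.median(q,0).round(3))
m&=Z>.034; n=W[m]; print('nut',len(n),n.mean(0).round(4) if len(n) else '')
E
python3 hold.py .446 .371
```

```text
time: 11.3
ee_pos: [0.4438, 0.3717, 0.1221]
tcp_rot: [-180.0, -0.1, -159.0]
wrist_force: [-0.4, -0.2, 0.9]
opening: 0.06
grasp_force: 0.0
[0.4438 0.3717 0.1221] [-1.80e+02 -1.00e-01 -1.59e+02]
2226 ((446.8390808105469, 371.5262451171875), (40.005706787109375, 28.557687759399414), 20.68316078186035) [0.442 0.371 0.034]
nut 1096 [0.4462 0.3719 0.035 ]
```

```bash
python3 -m jog '[{"rotation":[0,0,0],"translation":[2,0,-40],"grip":60},{"rotation":[0,0,0],"translation":[2,0,-75],"grip":60},{"rotation":[0,0,0],"translation":[2,0,-100],"grip":60},{"rotation":[0,0,0],"translation":[2,0,-113],"grip":60},{"rotation":[0,0,0],"translation":[2,0,-113],"grip":60},{"rotation":[0,0,0],"translation":[2,0,-113],"grip":15},{"rotation":[0,0,0],"translation":[2,0,-113],"grip":15},{"rotation":[0,0,0],"translation":[2,0,-113],"grip":15},{"rotation":[0,0,0],"translation":[2,0,-113],"grip":15},{"rotation":[0,0,0],"translation":[2,0,-113],"grip":15},{"rotation":[0,0,0],"translation":[2,0,-113],"grip":15},{"rotation":[0,0,0],"translation":[2,0,-113],"grip":15}]' 80
```

```text
time: 12.55
ee_pos: [0.4475, 0.3729, 0.0118]
tcp_rot: [179.9, 0.2, -159.0]
wrist_force: [-0.1, -0.4, 6.1]
opening: 0.0265
grasp_force: 80.1
```

```bash
python3 -m jog '[{"rotation":[0,0,0],"translation":[0,0,30],"grip":15},{"rotation":[0,0,0],"translation":[0,0,75],"grip":15},{"rotation":[0,0,0],"translation":[0,0,120],"grip":15},{"rotation":[0,0,0],"translation":[0,0,165],"grip":15},{"rotation":[0,0,-8],"translation":[7,-30,190],"grip":15},{"rotation":[0,0,-16],"translation":[15,-60,190],"grip":15},{"rotation":[0,0,-24],"translation":[22,-90,190],"grip":15},{"rotation":[0,0,-32],"translation":[30,-120,190],"grip":15},{"rotation":[0,0,-40],"translation":[37,-150,190],"grip":15},{"rotation":[0,0,-48],"translation":[44,-180,190],"grip":15},{"rotation":[0,0,-56],"translation":[51,-210,190],"grip":15},{"rotation":[0,0,-64],"translation":[58,-240,190],"grip":15},{"rotation":[0,0,-72],"translation":[65,-270,190],"grip":15},{"rotation":[0,0,-80],"translation":[72,-300,190],"grip":15},{"rotation":[0,0,-88],"translation":[80,-330,190],"grip":15},{"rotation":[0,0,-96],"translation":[87,-362,190],"grip":15},{"rotation":[0,0,-104],"translation":[94,-390,190],"grip":15},{"rotation":[0,0,-108],"translation":[96,-394,190],"grip":15},{"rotation":[0,0,-108],"translation":[96,-394,190],"grip":15},{"rotation":[0,0,-108],"translation":[96,-394,190],"grip":15}]' 100
```

```text
time: 14.55
ee_pos: [0.5423, -0.0217, 0.1999]
tcp_rot: [180.0, -0.0, 93.2]
wrist_force: [-0.2, 0.2, -1.9]
opening: 0.0261
grasp_force: 102.6
```

```bash
python3 -m jog '[{"rotation":[0,0,0],"translation":[0,0,-40],"grip":15},{"rotation":[0,0,0],"translation":[0,0,-80],"grip":15},{"rotation":[0,0,0],"translation":[0,0,-120],"grip":15},{"rotation":[0,0,0],"translation":[0,0,-155],"grip":15},{"rotation":[0,0,0],"translation":[0,0,-175],"grip":15},{"rotation":[0,0,0],"translation":[0,0,-183],"grip":15},{"rotation":[0,0,0],"translation":[0,0,-186],"grip":15},{"rotation":[0,0,0],"translation":[0,0,-187],"grip":15},{"rotation":[0,0,0],"translation":[0,0,-187],"grip":15}]'
```

```text
time: 15.45
ee_pos: [0.5431, -0.0217, 0.0136]
tcp_rot: [179.9, 0.0, 93.1]
wrist_force: [-0.3, -0.6, -0.2]
opening: 0.0256
grasp_force: 102.7
```

```bash
python3 -m jog '[{"rotation":[0,0,0],"translation":[0,0,-1],"grip":45},{"rotation":[0,0,0],"translation":[0,0,-1],"grip":45},{"rotation":[0,0,0],"translation":[0,0,-1],"grip":45},{"rotation":[0,0,0],"translation":[0,0,-1],"grip":45},{"rotation":[0,0,0],"translation":[0,0,30],"grip":45},{"rotation":[0,0,0],"translation":[0,0,70],"grip":45},{"rotation":[0,0,0],"translation":[0,0,110],"grip":45},{"rotation":[0,0,0],"translation":[0,0,150],"grip":45},{"rotation":[0,0,0],"translation":[0,0,190],"grip":45}]'
python3 -m jog '[{"rotation":[0,0,8],"translation":[2,22,0],"grip":60},{"rotation":[0,0,16],"translation":[4,45,0],"grip":60},{"rotation":[0,0,24],"translation":[6,68,0],"grip":60},{"rotation":[0,0,32],"translation":[8,90,0],"grip":60},{"rotation":[0,0,40],"translation":[9,112,0],"grip":60},{"rotation":[0,0,48],"translation":[11,134,0],"grip":60},{"rotation":[0,0,56],"translation":[13,157,0],"grip":60},{"rotation":[0,0,64],"translation":[15,180,0],"grip":60},{"rotation":[0,0,72],"translation":[17,202,0],"grip":60},{"rotation":[0,0,80],"translation":[19,225,0],"grip":60},{"rotation":[0,0,88],"translation":[20,247,0],"grip":60},{"rotation":[0,0,96],"translation":[22,270,0],"grip":60},{"rotation":[0,0,104],"translation":[24,290,0],"grip":60},{"rotation":[0,0,108],"translation":[24,303,0],"grip":60},{"rotation":[0,0,108],"translation":[24,303,-40],"grip":60},{"rotation":[0,0,108],"translation":[24,303,-80],"grip":60},{"rotation":[0,0,108],"translation":[24,303,-80],"grip":60},{"rotation":[0,0,108],"translation":[24,303,-80],"grip":60}]'
python3 hold.py .567 .281
```

```text
time: 16.35
ee_pos: [0.5421, -0.0219, 0.2041]
tcp_rot: [180.0, 0.0, 93.1]
wrist_force: [1.3, 0.8, 0.7]
opening: 0.0447
grasp_force: 0.0
time: 18.15
ee_pos: [0.5661, 0.2809, 0.1229]
tcp_rot: [-180.0, -0.1, -159.0]
wrist_force: [-0.0, -0.7, 0.7]
opening: 0.06
grasp_force: 0.0
[0.5661 0.2809 0.1229] [-1.80e+02 -1.00e-01 -1.59e+02]
2232 ((568.431884765625, 281.8699035644531), (40.060604095458984, 27.979021072387695), 21.345247268676758) [0.564 0.281 0.034]
nut 1126 [0.568  0.2815 0.0349]
```

```bash
python3 -m jog '[{"rotation":[0,0,0],"translation":[2,1,-40],"grip":60},{"rotation":[0,0,0],"translation":[2,1,-75],"grip":60},{"rotation":[0,0,0],"translation":[2,1,-100],"grip":60},{"rotation":[0,0,0],"translation":[2,1,-112],"grip":60},{"rotation":[0,0,0],"translation":[2,1,-112],"grip":60},{"rotation":[0,0,0],"translation":[2,1,-112],"grip":15},{"rotation":[0,0,0],"translation":[2,1,-112],"grip":15},{"rotation":[0,0,0],"translation":[2,1,-112],"grip":15},{"rotation":[0,0,0],"translation":[2,1,-112],"grip":15},{"rotation":[0,0,0],"translation":[2,1,-112],"grip":15},{"rotation":[0,0,0],"translation":[2,1,-112],"grip":15},{"rotation":[0,0,0],"translation":[2,1,-112],"grip":15}]' 100
```

```text
time: 19.4
ee_pos: [0.5696, 0.2827, 0.0131]
tcp_rot: [180.0, 0.2, -159.0]
wrist_force: [-1.8, -1.6, 7.1]
opening: 0.0259
grasp_force: 99.7
```

```bash
python3 -m jog '[{"rotation":[0,0,0],"translation":[0,0,30],"grip":15},{"rotation":[0,0,0],"translation":[0,0,75],"grip":15},{"rotation":[0,0,0],"translation":[0,0,120],"grip":15},{"rotation":[0,0,0],"translation":[0,0,165],"grip":15},{"rotation":[0,0,-8],"translation":[-2,-18,190],"grip":15},{"rotation":[0,0,-16],"translation":[-4,-36,190],"grip":15},{"rotation":[0,0,-24],"translation":[-6,-54,190],"grip":15},{"rotation":[0,0,-32],"translation":[-8,-72,190],"grip":15},{"rotation":[0,0,-40],"translation":[-10,-90,190],"grip":15},{"rotation":[0,0,-48],"translation":[-12,-108,190],"grip":15},{"rotation":[0,0,-56],"translation":[-15,-126,190],"grip":15},{"rotation":[0,0,-64],"translation":[-17,-144,190],"grip":15},{"rotation":[0,0,-72],"translation":[-19,-162,190],"grip":15},{"rotation":[0,0,-80],"translation":[-22,-180,190],"grip":15},{"rotation":[0,0,-88],"translation":[-24,-200,190],"grip":15},{"rotation":[0,0,-96],"translation":[-26,-220,190],"grip":15},{"rotation":[0,0,-104],"translation":[-28,-240,190],"grip":15},{"rotation":[0,0,-108],"translation":[-29,-244,190],"grip":15},{"rotation":[0,0,-108],"translation":[-29,-244,190],"grip":15},{"rotation":[0,0,-108],"translation":[-29,-244,190],"grip":15}]' 100
python3 - <<'E'
from h import *
for n in('top',):
    p,d,o=cam(n);save(p,'t4.png');W=cloud(n,d);X,Y,Z=W[...,0],W[...,1],W[...,2]
    for t in('holder1',):
        for m in spotter.spot_in(n,t): print(np.round(m['box']),round(m['confidence'],2))
cv2.imwrite('pics/t4c.png',cv2.resize(p[200:360,110:400],None,fx=2.5,fy=2.5)[:,:,::-1])
E
```

```text
time: 21.4
ee_pos: [0.5395, 0.0383, 0.201]
tcp_rot: [179.9, -0.0, 93.2]
wrist_force: [0.0, 1.0, -2.2]
opening: 0.0258
grasp_force: 98.6
[346. 228.  10.  28.] 0.69
```

View pics/t4c.png

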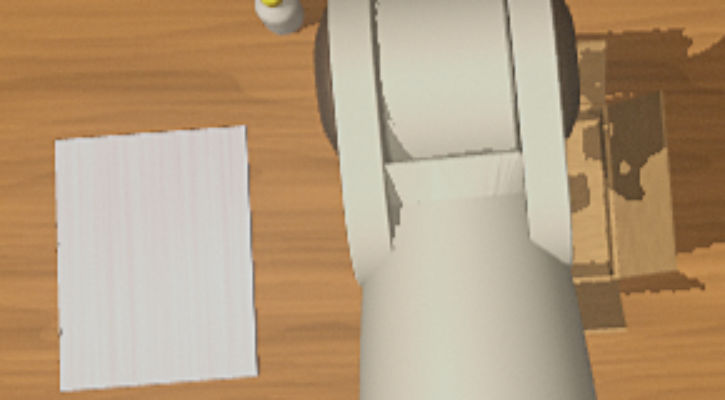

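The sheet at (155,255) in the crop is empty, and the second holder is held over the carton. Lower it, release and rise.

```bash
python3 -m jog '[{"rotation":[0,0,0],"translation":[0,0,-40],"grip":15},{"rotation":[0,0,0],"translation":[0,0,-80],"grip":15},{"rotation":[0,0,0],"translation":[0,0,-120],"grip":15},{"rotation":[0,0,0],"translation":[0,0,-155],"grip":15},{"rotation":[0,0,0],"translation":[0,0,-175],"grip":15},{"rotation":[0,0,0],"translation":[0,0,-183],"grip":15},{"rotation":[0,0,0],"translation":[0,0,-186],"grip":15},{"rotation":[0,0,0],"translation":[0,0,-188],"grip":15},{"rotation":[0,0,0],"translation":[0,0,-188],"grip":15},{"rotation":[0,0,0],"translation":[0,0,-188],"grip":45},{"rotation":[0,0,0],"translation":[0,0,-188],"grip":45},{"rotation":[0,0,0],"translation":[0,0,-188],"grip":45},{"rotation":[0,0,0],"translation":[0,0,-188],"grip":45},{"rotation":[0,0,0],"translation":[0,0,-160],"grip":45},{"rotation":[0,0,0],"translation":[0,0,-120],"grip":45},{"rotation":[0,0,0],"translation":[0,0,-75],"grip":45},{"rotation":[0,0,0],"translation":[0,0,-30],"grip":45},{"rotation":[0,0,0],"translation":[0,0,20],"grip":45},{"rotation":[0,0,0],"translation":[0,0,60],"grip":45},{"rotation":[0,0,0],"translation":[0,0,60],"grip":45}]'
python3 - <<'E'
from h import *
np.set_printoptions(precision=4,suppress=True)
p,d,o=cam('wrist');save(p,'w5.png');W=cloud('wrist',d,o);X,Y,Z=W[...,0],W[...,1],W[...,2]
print(o['ee_pos'],o['q'])
for x,y in((.54,.0385),(.543,-.0215)):
    m=(np.hypot(X-x,Y-y)<.03)&(Z>.02)&(Z<.05);q=W[m];print(len(q),q.mean(0))
E
```

```text
time: 23.5
ee_pos: [0.5407, 0.0382, 0.2665]
tcp_rot: [179.5, -0.0, 93.1]
wrist_force: [0.3, -0.5, 0.3]
opening: 0.0449
grasp_force: 0.0
[0.5407 0.0382 0.2665] [ 4.0408  4.3129 13.3205 98.5073  0.0009 90.9905]
1087 [0.5405 0.0431 0.0356]
1002 [ 0.5433 -0.016   0.035 ]
```

View pics/w5.png

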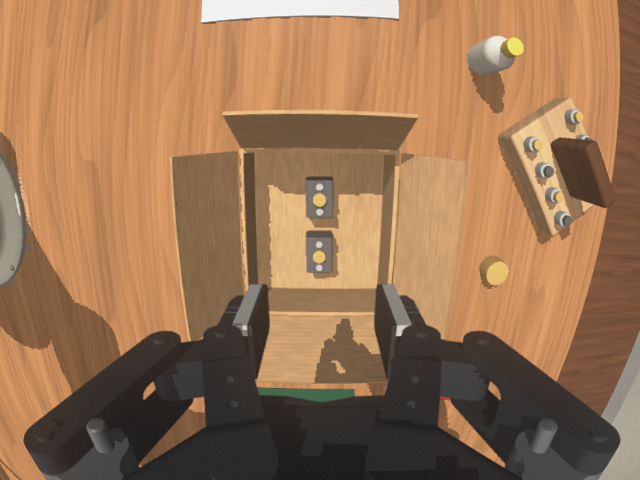

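The wrist picture shows both holders standing flat on the carton floor at (319,197) and (319,252), all flaps open. Now go outside the left flap with closed fingers.

```bash
python3 -m jog '[{"rotation":[0,0,0],"translation":[-3,40,0],"grip":0},{"rotation":[0,0,0],"translation":[-5,80,0],"grip":0},{"rotation":[0,0,0],"translation":[-6,116,0],"grip":0},{"rotation":[0,0,0],"translation":[-6,116,0],"grip":0},{"rotation":[0,0,0],"translation":[-6,116,0],"grip":0},{"rotation":[0,0,0],"translation":[-6,116,-40],"grip":0},{"rotation":[0,0,0],"translation":[-6,116,-80],"grip":0},{"rotation":[0,0,0],"translation":[-6,116,-120],"grip":0},{"rotation":[0,0,0],"translation":[-6,116,-150],"grip":0},{"rotation":[0,0,0],"translation":[-6,116,-150],"grip":0},{"rotation":[0,0,0],"translation":[-6,116,-150],"grip":0}]' 40
```

```text
time: 24.65
ee_pos: [0.5332, 0.1532, 0.1108]
tcp_rot: [-180.0, 0.0, 93.0]
wrist_force: [0.2, 0.5, 1.0]
opening: -0.0001
grasp_force: 0.0
```

```bash
python3 -m jog '[{"rotation":[0,0,0],"translation":[1,-14,4],"grip":0},{"rotation":[0,0,0],"translation":[1,-27,8],"grip":0},{"rotation":[0,0,0],"translation":[2,-37,11],"grip":0},{"rotation":[0,0,0],"translation":[2,-47,13],"grip":0},{"rotation":[0,0,0],"translation":[3,-57,12],"grip":0},{"rotation":[0,0,0],"translation":[3,-67,10],"grip":0},{"rotation":[0,0,0],"translation":[4,-77,6],"grip":0},{"rotation":[0,0,0],"translation":[4,-85,1],"grip":0},{"rotation":[0,0,0],"translation":[5,-93,-6],"grip":0},{"rotation":[0,0,0],"translation":[5,-99,-14],"grip":0},{"rotation":[0,0,0],"translation":[5,-103,-21],"grip":0},{"rotation":[0,0,0],"translation":[5,-105,-28],"grip":0},{"rotation":[0,0,0],"translation":[5,-107,-35],"grip":0},{"rotation":[0,0,0],"translation":[5,-108,-42],"grip":0},{"rotation":[0,0,0],"translation":[5,-108,-45],"grip":0},{"rotation":[0,0,0],"translation":[5,-108,-45],"grip":0},{"rotation":[0,0,0],"translation":[5,-108,-45],"grip":0}]'
```

```text
time: 26.35
ee_pos: [0.5385, 0.0462, 0.0675]
tcp_rot: [179.9, 0.0, 93.1]
wrist_force: [-8.8, -1.2, 19.2]
opening: -0.0003
grasp_force: 10.0
```

```bash
python3 -m jog '[{"rotation":[0,0,0],"translation":[0,0,40],"grip":0},{"rotation":[0,0,0],"translation":[0,0,85],"grip":0},{"rotation":[0,0,0],"translation":[0,0,130],"grip":0},{"rotation":[0,0,0],"translation":[0,0,140],"grip":0},{"rotation":[0,0,0],"translation":[4,-45,140],"grip":0},{"rotation":[0,0,0],"translation":[6,-90,140],"grip":0},{"rotation":[0,0,0],"translation":[8,-135,140],"grip":0},{"rotation":[0,0,0],"translation":[9,-175,140],"grip":0},{"rotation":[0,0,0],"translation":[9,-188,140],"grip":0},{"rotation":[0,0,0],"translation":[9,-188,140],"grip":0},{"rotation":[0,0,0],"translation":[9,-188,110],"grip":0},{"rotation":[0,0,0],"translation":[9,-188,75],"grip":0},{"rotation":[0,0,0],"translation":[9,-188,45],"grip":0},{"rotation":[0,0,0],"translation":[9,-188,45],"grip":0},{"rotation":[0,0,0],"translation":[9,-188,45],"grip":0}]'
python3 - <<'E'
from h import *
p,d,o=cam('scene');print(o['ee_pos'])
cv2.imwrite('pics/s6.png',p[100:340,180:500,::-1])
E
```

```text
time: 27.85
ee_pos: [0.5473, -0.1408, 0.1108]
tcp_rot: [-180.0, -0.0, 93.1]
wrist_force: [-0.4, 0.6, 0.1]
opening: 0.0002
grasp_force: 0.0
[ 0.54727594 -0.14077886  0.11076378]
```

View pics/s6.png

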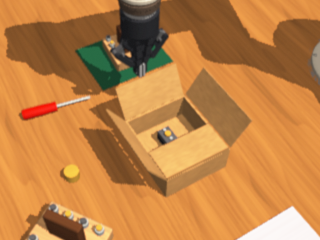

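The left flap lies flat in the picture (crop (185,160)), and the fingers stand outside the right flap. Fold that one.

```bash
python3 -m jog '[{"rotation":[0,0,0],"translation":[-1,16,4],"grip":0},{"rotation":[0,0,0],"translation":[-1,31,8],"grip":0},{"rotation":[0,0,0],"translation":[-2,41,11],"grip":0},{"rotation":[0,0,0],"translation":[-2,51,13],"grip":0},{"rotation":[0,0,0],"translation":[-3,61,12],"grip":0},{"rotation":[0,0,0],"translation":[-3,71,10],"grip":0},{"rotation":[0,0,0],"translation":[-4,81,6],"grip":0},{"rotation":[0,0,0],"translation":[-4,89,1],"grip":0},{"rotation":[0,0,0],"translation":[-5,97,-6],"grip":0},{"rotation":[0,0,0],"translation":[-5,103,-14],"grip":0},{"rotation":[0,0,0],"translation":[-5,107,-21],"grip":0},{"rotation":[0,0,0],"translation":[-5,109,-28],"grip":0},{"rotation":[0,0,0],"translation":[-5,111,-35],"grip":0},{"rotation":[0,0,0],"translation":[-5,112,-42],"grip":0},{"rotation":[0,0,0],"translation":[-5,112,-45],"grip":0},{"rotation":[0,0,0],"translation":[-5,112,-45],"grip":0},{"rotation":[0,0,0],"translation":[-5,112,-45],"grip":0}]'
python3 -m jog '[{"rotation":[0,0,0],"translation":[0,0,40],"grip":0},{"rotation":[0,0,0],"translation":[0,0,85],"grip":0},{"rotation":[0,0,0],"translation":[0,0,130],"grip":0},{"rotation":[0,0,0],"translation":[0,0,170],"grip":0},{"rotation":[0,0,0],"translation":[0,0,170],"grip":0},{"rotation":[0,0,0],"translation":[0,0,170],"grip":0}]'
python3 - <<'E'
from h import *
p,d,o=cam('wrist');save(p,'w7.png');print(o['ee_pos'],o['q']);W=cloud('wrist',d,o);X,Y,Z=W[...,0],W[...,1],W[...,2]
np.set_printoptions(precision=4,suppress=True)
for a in((.541,.06),(.541,.03),(.545,-.045),(.543,-.01)): m=np.hypot(X-a[0],Y-a[1])<.008;print(a,np.nanmedian(Z[m]))
for t in ['flap_near_edge','flap_far_edge']:
    for m in spotter.mark_of('wrist',t)[:1]: print(t,np.round(m['uv']),round(m['confidence'],2),world('wrist',m['uv'],d,o)[0])
for n,m in dict(far=(X>.60)&(X<.7),near=(X<.48)&(X>.39)).items():
    m=m&(abs(Y)<.09)&(Z>.125)&(Z<.15); print(n,m.sum(),np.median(W[m],0))
E
```

```text
time: 29.6
ee_pos: [0.5425, -0.03, 0.0675]
tcp_rot: [179.9, 0.0, 93.0]
wrist_force: [-9.4, 0.3, 21.0]
opening: -0.0002
grasp_force: 10.2
time: 30.2
ee_pos: [0.5429, -0.0301, 0.2357]
tcp_rot: [179.9, 0.0, 93.0]
wrist_force: [-0.7, -0.1, -0.2]
opening: -0.0
grasp_force: 0.0
[ 0.5428752  -0.03011502  0.23570151] [-3.17360854e+00  4.11189680e+00  9.64806140e+00  9.54441521e+01
 -2.89440727e-03  8.37943225e+01]
(0.541, 0.06) 0.06908776223815938
(0.541, 0.03) 0.06903828713493221
(0.545, -0.045) 0.06923757310441561
(0.543, -0.01) 0.31913269340846595
flap_near_edge [159. 179.] 0.91 [0.4266 0.0062 0.1331]
flap_far_edge [482. 186.] 0.76 [0.6554 0.0136 0.134 ]
far 2822 [0.6532 0.0146 0.1302]
near 2611 [0.4271 0.0101 0.1293]
```

View pics/w7.png

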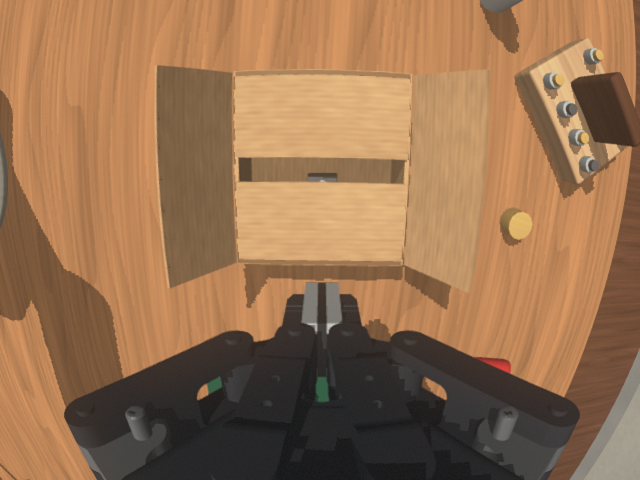

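Both end flaps are flat at (320,115) and (320,222), and both long flaps are still open. Go beyond the far flap, with a quarter turn on the way.

```bash
python3 -m jog '[{"rotation":[0,0,8],"translation":[10,4,0],"grip":0},{"rotation":[0,0,16],"translation":[20,8,0],"grip":0},{"rotation":[0,0,24],"translation":[30,12,0],"grip":0},{"rotation":[0,0,32],"translation":[45,16,0],"grip":0},{"rotation":[0,0,40],"translation":[60,20,0],"grip":0},{"rotation":[0,0,48],"translation":[75,24,0],"grip":0},{"rotation":[0,0,56],"translation":[90,28,0],"grip":0},{"rotation":[0,0,64],"translation":[105,32,0],"grip":0},{"rotation":[0,0,72],"translation":[120,36,0],"grip":0},{"rotation":[0,0,80],"translation":[130,40,0],"grip":0},{"rotation":[0,0,88],"translation":[137,44,0],"grip":0},{"rotation":[0,0,90],"translation":[137,44,0],"grip":0},{"rotation":[0,0,90],"translation":[137,44,-40],"grip":0},{"rotation":[0,0,90],"translation":[137,44,-80],"grip":0},{"rotation":[0,0,90],"translation":[137,44,-110],"grip":0},{"rotation":[0,0,90],"translation":[137,44,-122],"grip":0},{"rotation":[0,0,90],"translation":[137,44,-122],"grip":0},{"rotation":[0,0,90],"translation":[137,44,-122],"grip":0}]'
```

```text
time: 32.15
ee_pos: [0.6797, 0.0141, 0.1145]
tcp_rot: [-180.0, 0.1, -176.9]
wrist_force: [0.8, 0.2, 0.8]
opening: -0.0001
grasp_force: 0.0
```

```bash
python3 -m jog '[{"rotation":[0,0,0],"translation":[-15,0,4],"grip":0},{"rotation":[0,0,0],"translation":[-29,-1,8],"grip":0},{"rotation":[0,0,0],"translation":[-39,-1,11],"grip":0},{"rotation":[0,0,0],"translation":[-49,-2,13],"grip":0},{"rotation":[0,0,0],"translation":[-59,-2,12],"grip":0},{"rotation":[0,0,0],"translation":[-69,-3,10],"grip":0},{"rotation":[0,0,0],"translation":[-79,-3,6],"grip":0},{"rotation":[0,0,0],"translation":[-87,-4,1],"grip":0},{"rotation":[0,0,0],"translation":[-95,-4,-6],"grip":0},{"rotation":[0,0,0],"translation":[-101,-5,-14],"grip":0},{"rotation":[0,0,0],"translation":[-105,-5,-21],"grip":0},{"rotation":[0,0,0],"translation":[-107,-5,-28],"grip":0},{"rotation":[0,0,0],"translation":[-109,-5,-35],"grip":0},{"rotation":[0,0,0],"translation":[-110,-5,-42],"grip":0},{"rotation":[0,0,0],"translation":[-110,-5,-45],"grip":0},{"rotation":[0,0,0],"translation":[-110,-5,-45],"grip":0},{"rotation":[0,0,0],"translation":[-110,-5,-45],"grip":0}]'
```

```text
time: 33.85
ee_pos: [0.5697, 0.0091, 0.0714]
tcp_rot: [-180.0, 0.2, -176.9]
wrist_force: [-10.8, -1.8, 26.3]
opening: -0.0
grasp_force: 13.2
```

```bash
python3 -m jog '[{"rotation":[0,0,0],"translation":[0,0,40],"grip":0},{"rotation":[0,0,0],"translation":[0,0,85],"grip":0},{"rotation":[0,0,0],"translation":[0,0,130],"grip":0},{"rotation":[0,0,0],"translation":[0,0,150],"grip":0},{"rotation":[0,0,0],"translation":[-40,-1,150],"grip":0},{"rotation":[0,0,0],"translation":[-85,-2,150],"grip":0},{"rotation":[0,0,0],"translation":[-130,-3,150],"grip":0},{"rotation":[0,0,0],"translation":[-168,-4,150],"grip":0},{"rotation":[0,0,0],"translation":[-168,-4,150],"grip":0},{"rotation":[0,0,0],"translation":[-168,-4,150],"grip":0},{"rotation":[0,0,0],"translation":[-168,-4,110],"grip":0},{"rotation":[0,0,0],"translation":[-168,-4,75],"grip":0},{"rotation":[0,0,0],"translation":[-168,-4,45],"grip":0},{"rotation":[0,0,0],"translation":[-168,-4,45],"grip":0},{"rotation":[0,0,0],"translation":[-168,-4,45],"grip":0}]'
python3 - <<'E'
from h import *
p,d,o=cam('scene');print(o['ee_pos'])
cv2.imwrite('pics/s8.png',p[100:340,180:500,::-1])
E
```

```text
time: 35.35
ee_pos: [0.4017, 0.0051, 0.1135]
tcp_rot: [180.0, -0.1, -176.9]
wrist_force: [1.0, 0.2, 0.8]
opening: 0.0
grasp_force: 0.0
[0.40172438 0.00514088 0.11354823]
```

View pics/s8.png

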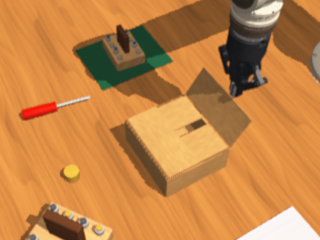

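The far flap is flat and the fingers stand in front of the near flap. Fold it, then rise.

```bash
python3 -m jog '[{"rotation":[0,0,0],"translation":[16,0,4],"grip":0},{"rotation":[0,0,0],"translation":[31,1,8],"grip":0},{"rotation":[0,0,0],"translation":[41,1,11],"grip":0},{"rotation":[0,0,0],"translation":[51,2,13],"grip":0},{"rotation":[0,0,0],"translation":[61,2,12],"grip":0},{"rotation":[0,0,0],"translation":[71,3,10],"grip":0},{"rotation":[0,0,0],"translation":[81,3,6],"grip":0},{"rotation":[0,0,0],"translation":[89,4,1],"grip":0},{"rotation":[0,0,0],"translation":[97,4,-6],"grip":0},{"rotation":[0,0,0],"translation":[103,5,-14],"grip":0},{"rotation":[0,0,0],"translation":[107,5,-21],"grip":0},{"rotation":[0,0,0],"translation":[109,5,-28],"grip":0},{"rotation":[0,0,0],"translation":[111,5,-35],"grip":0},{"rotation":[0,0,0],"translation":[112,5,-42],"grip":0},{"rotation":[0,0,0],"translation":[112,5,-45],"grip":0},{"rotation":[0,0,0],"translation":[112,5,-45],"grip":0},{"rotation":[0,0,0],"translation":[112,5,-45],"grip":0}]'
python3 -m jog '[{"rotation":[0,0,0],"translation":[0,0,40],"grip":0},{"rotation":[0,0,0],"translation":[0,0,85],"grip":0},{"rotation":[0,0,0],"translation":[0,0,130],"grip":0},{"rotation":[0,0,0],"translation":[0,0,150],"grip":0},{"rotation":[0,0,0],"translation":[-100,0,170],"grip":0},{"rotation":[0,0,0],"translation":[-150,0,170],"grip":0},{"rotation":[0,0,0],"translation":[-150,0,170],"grip":0},{"rotation":[0,0,0],"translation":[-150,0,170],"grip":0}]'
python3 - <<'E'
from h import *
p,d,o=cam('scene')
cv2.imwrite('pics/s9.png',p[100:340,180:500,::-1])
W=cloud('scene',d);X,Y,Z=W[...,0],W[...,1],W[...,2]
for a in((.49,.01),(.53,.01),(.555,.01),(.6,.01),(.53,.07),(.53,-.05)): m=np.hypot(X-a[0],Y-a[1])<.008;print(a,np.nanmedian(Z[m]))
E
```

```text
time: 37.1
ee_pos: [0.5132, 0.0101, 0.0714]
tcp_rot: [-180.0, 0.1, -176.9]
wrist_force: [-12.1, -0.1, 28.4]
opening: 0.0001
grasp_force: 13.9
time: 37.9
ee_pos: [0.3596, 0.01, 0.2401]
tcp_rot: [-180.0, 0.2, -176.9]
wrist_force: [2.4, -0.2, 1.1]
opening: 0.0003
grasp_force: 0.0
(0.49, 0.01) 0.07278026008841676
(0.53, 0.01) 0.07258624601944674
(0.555, 0.01) 0.07238767920446154
(0.6, 0.01) 0.07244122630176514
(0.53, 0.07) 0.07244633405877354
(0.53, -0.05) 0.07263973654176897
```

View pics/s9.png

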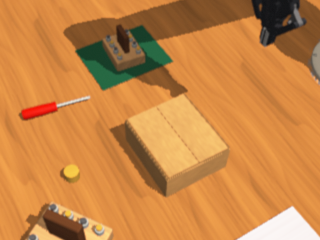

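The carton is closed flat (crop (177,140)), the stand is upright on the mat at (123,48), and the arm is clear. Hand in.

```bash
python3 -c "
from workcell import bot
print(bot.job_done())"
```

```text
the job is handed in; nothing more can be done
None
```

I handed the job in at about 38 s: the stand is upright on the mat, both holders present are on the carton floor, and all four flaps are flat, end flaps folded first; no verdict came back.

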